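Refit the clamp knob of the lens edger and hold it pressed in

ROBOT

A 7-joint arm with a two-finger parallel gripper is mounted at the origin on the work surface. World frame = base frame: x ahead of the robot, y to its left, z up, the work surface at z = 0. Lengths are in m, angles in rad, forces in N, time in s.
With the tool pointing down it reaches from about 0.425 to 1.025 m from the base axis. Payload 3.6 kg.
Tool frame: the origin (TCP) lies on the mounting face of the last link; the fingertips stand 173 mm ahead of it and the grasp point (between the pads) lies 155 mm ahead of it; z points along the fingers, y is the direction in which the jaws open and shut (so a half turn about z gives the same grasp; the last joint's range is limited). The gripper opens to 85 mm and grips with 20 to 120 N. Pads are 22 mm wide; open, the fingers measure 114 mm over their backs; the gripper's body (76 mm by 85 mm) begins 54 mm behind the grasp point. The pads swing forward as they close: fully open they stand 13 mm farther back than shut.
Start: joints at [-1.373, 0.591, 0.048, 1.609, -0.033, 0.943, -0.034], TCP at [0.209, 0.694, 0.405] pointing down, gripper open.
Joint ranges: [-2.69, 2.69], [-0.47, 2.24], [-1.27, 1.36], [0.19, 2.51], [-1.53, 4.68], [0.08, 2.07], [-3.09, 3.09]. Speed limits (rad/s): [2.57, 2.57, 3.14, 3.14, 3.14, 3.14, 3.14].

INTERFACE

Orientations are given as [roll, pitch, yaw] about the fixed x, y, z axes, in that order (R = Rz(yaw) Ry(pitch) Rx(roll)).
In Python, from plant import env gives the robot as it stands.
- The arm moves only by the tool jog_arm, never from a script. Its argument "rows" is a list of rows, each a list of 6 numbers: the shift along the tool's x, y, z scaled (see below), then the turn, a rotation vector about the tool's x, y, z scaled (see below). In form: [[x, y, z, ax, ay, az], ...]. A call has 1 to 20 rows; each row shifts and turns the commanded pose from where the row before left it, along the tool's axes as they then stand; what a row does not reach is not made up. The controller multiplies each number of a shift by 8 cm and each number of a turn by pi/2 rad. A row lasts 1/12 s, in which the tool goes at most 41.7 mm and 7.16 degrees, less where a joint would pass 70% of its speed; a pose out of reach is approached as far as the arm can. A call with a number of a shift or a turn outside -1 to 1 is refused whole. A call with a gripper value outside its range is refused whole. "fingers" is the opening, from -1 (shut) to 1 (fully open), set as the call begins (left out, the last holds). The fingers move at their own pace and stop on an object; "force" is the grip in N (left out, the last holds). Time passes only in rows, so rows that do not move let the fingers close. It gives the time, the measured TCP pose, the force and the opening at its end, in the units of the state.
- env.observe(): the state, without advancing time (a new reading comes with each control period).
- env.read_camera(name): name is "scene" or "top" or "wrist"; returns the picture (384x512x3 uint8, blue, green, red); there is no depth.
- env.camera_info(name): a dict with "fx", "fy", "cx", "cy" (pixels), "camera_from_world" (4x4, takes a point from world to camera coordinates); the wrist camera has in their place "hand_eye" (4x4, takes a point from camera to tool coordinates, whose origin is the TCP and whose axes are the flange's). Camera axes: x right, y down, z forward; pixel columns grow to the right and rows downward; lengths in m; the calibration is good to about 2 mm. A picture is of the moment at which its call begins: read the wrist's pose just before it. camera_info takes no time and is no camera call.
- env.sign_off(): hands the job in, once; it reports no verdict.
The state is a dict: "t": time; "qpos": joint angles; "qvel": joint speeds; "effort": joint torques, N m; "eef_pos": TCP position; "eef_rot": TCP orientation; "contact_force": force on the tool from outside, world axes, zero at the start; "ft_torque": the same for the moment, N m; "opening": finger opening in m.
Only numpy, scipy, OpenCV 4.12 (cv2) and the standard library are available. Lean on these libraries where they do the work, as an engineer would, in place of code of your own. Each camera call takes 0.05 s, during which the arm holds its last target.

TASK

The clamp knob has come off the small white lens edger on the bench. Pick up the dark grey knob with the pointed bar grip, turn it so that the flat in its bore matches the flat of the steel D-shaft, push it fully home on the shaft and then press it on down against the shaft's spring as far as it goes. Finish with your hand still on the knob, keeping it pressed in (do not let go), and leave the other things on the bench where they are.

Things in the scene. Friction and masses are not known exactly. Their poses are not given: they have to be found in the camera images.
- knob_centre (a point): Loose dark grey plastic clamp knob standing bore-down on the mat, 42 mm high, about 60 g; point on axis, 21 mm above its underside. x = towards the pointed end of its grip, z = up. Round skirt 50 mm across, 16 mm high; on it a bar grip 14 mm wide, 26 mm high, along x from -22 to +27 mm, the last 13 mm of the +x end tapering to a point. White line on top of the bar at the pointed end.
- knob_bore (a point): The same knob: middle of the closed upper end of the D-shaped bore in its underside, on the axis, 14 mm above the underside. Bore 14 mm deep, 18 mm diameter, its flat 5 mm from the axis on the pointed (+x) side, square to x. Axes as knob_centre.
- shaft_top (a point): Middle of the top of an upright steel D-shaft, 88 mm above the table, 22 mm above its 68 mm aluminium collar when not pressed. 16 mm diameter; flat 4 mm from the axis on its +x side, square to x; top 3 mm taper in by 2.5 mm. It cannot turn. A small raised tab on the collar rim, 27-42 mm from the axis, marks the flat's side (+x): the knob's pointed end goes over it. z = up.
- spindle (a joint): How far the D-shaft is pressed down into its collar, m: 0 = out, 0.006 = at the stop. Sprung: gives way at about 4 N, needs about 10 N at the stop, comes back out when let go. With the knob home its skirt stays 2 mm clear of the collar even at the stop.
- edger: White and black lens edger fixed to the bench, 240 x 340 mm. Origin at table height; in its frame the shaft stands at y = -60 mm, x = 0. Its deck, 60 mm high, runs over x = -120 to 120 and y = -150 to 48 mm; its head, 170 mm high, over y = 48 to 190 mm. z = up.
- round_knob_mid (a point): Bystander: plain round dark grey knob with no pointer, 38 mm across, 24 mm high, loose on the mat; its centre. Leave alone. Its place and the clamp knob's are swapped at random.
- lens_case_mid (a point): Bystander: open black lens case, loose, 70 x 90 mm, tray 16 mm high, its raised lid about 65 mm high; point 8 mm above its underside.
- spray_mid (a point): Bystander: small spray bottle standing, 36 mm across, about 85 mm high; point 40 mm above its foot.
- pen_mid (a point): Bystander: marker pen lying, 138 mm long, 13 mm thick; its centre, x along it.
- knob: The whole clamp knob; origin at the middle of its underside, axes as knob_centre.
Not all that is in view belongs to the job. What is shaped like the knob but blue or pink is not meant.

How it is judged:
On the way, in this order (a step that is already met when the one before it is completed fails the run):
1. the clamp knob is lifted clear of the mat (height (world z) of knob_centre above 0.045 m and contact force between the fingers and knob above 1 N), for 0.2 s.
2. the knob is home on the D-shaft, flat to flat (z of knob_bore in the frame of shaft_top between -0.003 and 0.0025 m and horizontal distance between knob_bore and shaft_top below 0.003 m and angle between the x axis of knob_bore and the x axis of shaft_top, either way round below 0.25 rad and angle between knob_bore's own z axis and vertical below 0.12 rad), for 0.2 s.
At the end, for the whole second after the job is handed in: Through the last second: knob home on the D-shaft (bore end within 2.5 mm of shaft top, axes within 3 mm, flats within 0.25 rad, tilt under 0.12 rad), fingers on it (over 2 N), shaft held in by over 4.5 of 6 mm; other loose things within 30 mm of their starts (all of step 2 and value of joint spindle above 0.0045 m and contact force between the fingers and knob above 2 N and distance of each of round_knob_mid, lens_case_mid, spray_mid, pen_mid from where it was at the start of the episode below 0.03 m); the arm keeps its last pose, push and grip.
It fails at once if a bystander was displaced by more than 30 mm (distance of any of round_knob_mid, lens_case_mid, spray_mid, pen_mid from where it was at the start of the episode above 0.03 m).
It also fails if it takes over 43 s, if anything falls off the work surface, if the arm or the gripper's body presses on something with over 40 N, if the wrist force passes 120 N, or if a joint passes its speed limit or range.

## Working session

There is one attempt and no reset: what is moved stays moved. The work goes in short steps, Python scripts to look and compute and a tool call to move; the robot and the scene stay as the last step left them, time stands still between calls to the robot, and variables do not carry over. Pictures are saved under pics/ and viewed, and the job is handed in when it is done.

Besides the shell and the picture viewer there is one more tool, called by a JSON object that holds its "name" and its "arguments". jog_arm: Moves the arm, as the interface text tells. Shifts and turns lie within -1 to 1; 1 stands for 8 cm of shift or pi/2 rad of turn. Its arguments: {"type":"object","properties":{"rows":{"type":"array"},"fingers":{"type":"number"},"force":{"type":"number"}},"required":["rows"]}

```bash
mkdir -p pics; ls; python3 - <<'E'
from plant import env
import cv2
o=env.observe();print({k:(v if not hasattr(v,'round') else v) for k,v in o.items()})
for n in("scene","top","wrist"):
    cv2.imwrite(f"pics/{n}0.png",env.read_camera(n)); print(n,env.camera_info(n))
E
```

```text
pics
{'t': 0.0, 'qpos': array([-1.37252842,  0.59212609,  0.0483118 ,  1.60985504, -0.03331999,
        0.94267283, -0.03370668]), 'qvel': array([-0.00179918,  0.00046088,  0.00051567, -0.00069907, -0.00063964,
        0.00308904, -0.00059295]), 'effort': array([-5.01492868e-04, -5.48687768e+01,  1.54601522e+00, -1.98115325e+01,
        9.29828355e-03,  9.05938534e-03, -1.12348999e-05]), 'eef_pos': array([0.20839219, 0.69393911, 0.40352352]), 'eef_rot': array([-3.13933984e+00,  1.18572325e-04,  2.84987617e+00]), 'contact_force': array([ 0.21140235, -0.02533037, -0.38014208]), 'ft_torque': array([-0.02915061, -0.04627461,  0.01255748]), 'opening': 0.0851886511993972}
scene {'fx': 362.6464202936273, 'fy': 362.6464202936273, 'cx': 255.01954564442119, 'cy': 197.8814928417449, 'camera_from_world': array([[ 0.83029689,  0.55724467, -0.00924347, -0.47738792],
       [ 0.43962543, -0.66505745, -0.60367878, -0.27357632],
       [-0.34254422,  0.49716895, -0.79717407,  1.22605725],
       [ 0.        ,  0.        ,  0.        ,  1.        ]])}
top {'fx': 424.3114740295423, 'fy': 424.3114740295423, 'cx': 252.041943562907, 'cy': 195.80872208416716, 'camera_from_world': array([[-0.08414486, -0.99644719,  0.00355556, -0.02174521],
       [-0.97468333,  0.08156417, -0.20818186,  0.61371418],
       [ 0.20715222, -0.02098297, -0.97808367,  0.9416569 ],
       [ 0.        ,  0.        ,  0.        ,  1.        ]])}
wrist {'fx': 316.7450963356044, 'fy': 316.7450963356044, 'cx': 252.5905294532581, 'cy': 192.07524397607676, 'hand_eye': array([[-3.87682524e-04, -9.53175966e-01, -3.02415984e-01,
         7.66912875e-02],
       [ 9.99999921e-01, -3.97173436e-04, -3.01118998e-05,
        -1.60229581e-03],
       [-9.14096563e-05, -3.02415972e-01,  9.53176044e-01,
         3.06294852e-02],
       [ 0.00000000e+00,  0.00000000e+00,  0.00000000e+00,
         1.00000000e+00]])}
```

View pics/scene0.png

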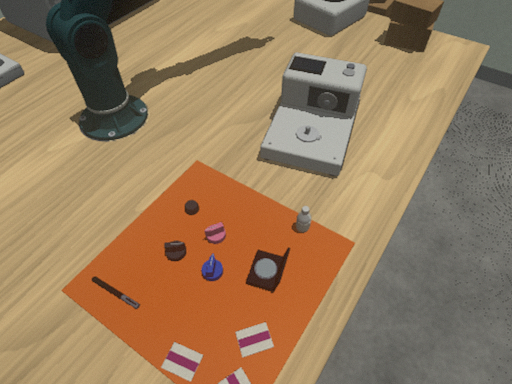

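View pics/top0.png

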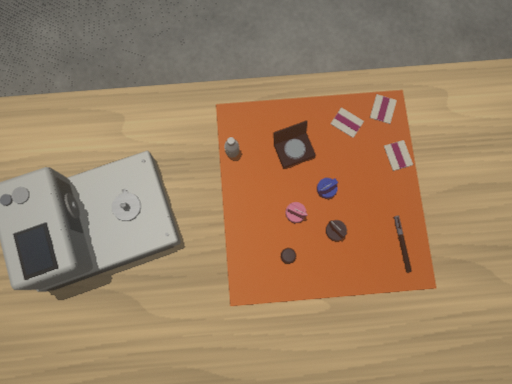

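View pics/wrist0.png

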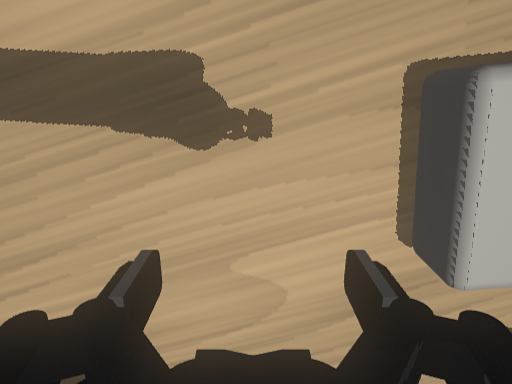

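The scene and top views show the dark clamp knob at scene (175,250) / top (337,230), the round knob at top (288,256), and the shaft with its collar at top (125,207), tab near (125,191). I'll enlarge those areas and measure them.

```bash
cat > h.py <<'E'
import numpy as np, cv2
from scipy.spatial.transform import Rotation as R
from plant import env
def ray(name,u,v,obs=None):
    c=env.camera_info(name)
    d=np.array([(u-c['cx'])/c['fx'],(v-c['cy'])/c['fy'],1.])
    if name=='wrist':
        T=np.eye(4);T[:3,:3]=R.from_euler('xyz',obs['eef_rot']).as_matrix();T[:3,3]=obs['eef_pos'];M=T@c['hand_eye']
    else: M=np.linalg.inv(c['camera_from_world'])
    return M[:3,3],M[:3,:3]@d
def onz(name,u,v,z,obs=None):
    p,d=ray(name,u,v,obs);return p+d*(z-p[2])/d[2]
def proj(name,P,obs=None):
    c=env.camera_info(name)
    if name=='wrist':
        T=np.eye(4);T[:3,:3]=R.from_euler('xyz',obs['eef_rot']).as_matrix();T[:3,3]=obs['eef_pos'];M=np.linalg.inv(T@c['hand_eye'])
    else: M=c['camera_from_world']
    q=M[:3,:3]@P+M[:3,3];return np.array([c['fx']*q[0]/q[2]+c['cx'],c['fy']*q[1]/q[2]+c['cy']])
E
python3 - <<'E'
from h import *
t=cv2.imread('pics/top0.png');s=cv2.imread('pics/scene0.png')
def crop(im,u,v,r=24,k=12):return cv2.resize(im[v-r:v+r,u-r:u+r],None,fx=400/(2*r),fy=400/(2*r),interpolation=cv2.INTER_CUBIC)
cv2.imwrite('pics/c1.png',np.hstack([crop(t,337,230),crop(t,125,207)]))
for n,u,v,z in(('top',337,231,.016),('scene',175,252,.016),('top',126,207,.066),('scene',308,135,.066),('top',288,257,.012),('scene',191,208,.012)):print(n,onz(n,u,v,z).round(3))
E
```

```text
top [ 0.515 -0.274  0.016]
scene [ 0.525 -0.28   0.016]
top [0.607 0.225 0.066]
scene [0.619 0.216 0.066]
top [ 0.462 -0.148  0.012]
scene [ 0.469 -0.153  0.012]
```

View pics/c1.png

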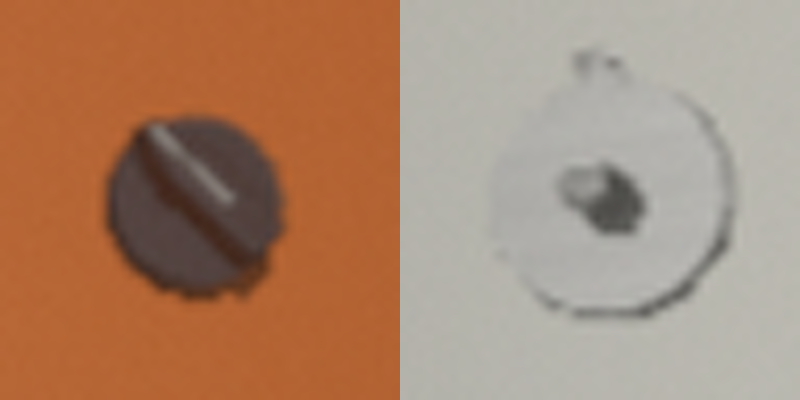

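{"name": "jog_arm", "arguments": {"rows": [[-0.4, -0.265, 0, 0, 0, 0], [-0.4, -0.265, 0, 0, 0, 0], [-0.4, -0.265, 0, 0, 0, 0], [-0.4, -0.265, 0, 0, 0, 0], [-0.4, -0.265, 0, 0, 0, 0], [-0.4, -0.265, 0, 0, 0, 0], [-0.4, -0.265, 0, 0, 0, 0], [-0.4, -0.265, 0, 0, 0, 0], [-0.4, -0.265, 0, 0, 0, 0], [-0.4, -0.265, 0, 0, 0, 0], [-0.4, -0.265, 0, 0, 0, 0], [-0.4, -0.265, 0, 0, 0, 0], [-0.4, -0.265, 0, 0, 0, 0], [-0.4, -0.265, 0, 0, 0, 0], [-0.4, -0.265, 0, 0, 0, 0], [-0.4, -0.265, 0, 0, 0, 0], [0, 0, 0.3, 0, 0, 0.07], [0, 0, 0.3, 0, 0, 0.07], [0, 0, 0, 0, 0, 0.07], [0, 0, 0, 0, 0, 0.07]], "fingers": 1, "force": 60}}

```text
t: 1.82
eef_pos: [0.6007, 0.2215, 0.3544]
eef_rot: [-3.137, -0.002, 2.404]
contact_force: [0.8, -0.2, -0.1]
opening: 0.0855
```

```bash
cat > snap.py <<'E'
import sys
from h import *
n=sys.argv[1];import time
o=env.observe()
for _ in range(1):
    im=env.read_camera('wrist')
cv2.imwrite(f'pics/{n}.png',im);import pickle;pickle.dump(o,open(f'pics/{n}.pkl','wb'))
print(o['t'],o['eef_pos'].round(4),o['eef_rot'].round(4),o['qvel'].round(3).max(),o['contact_force'].round(2),o['opening'])
E
python3 snap.py w1
```

```text
1.8167 [0.6007 0.2215 0.3544] [-3.1375e+00 -2.0000e-03  2.4037e+00] 0.37 [ 0.76 -0.15 -0.06] 0.08547027424699434
```

View pics/w1.png

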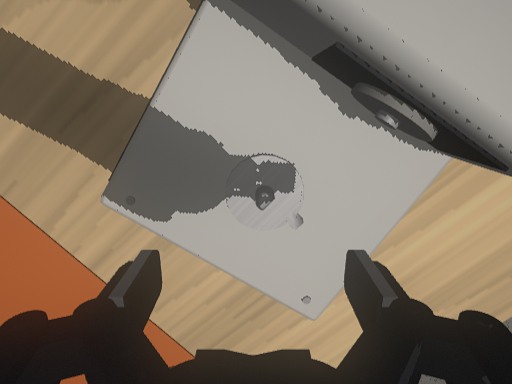

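The wrist view shows the collar centred near (265,191), its tab at (296,221), and the shaft at about (264,195). The arm was still settling, so I'll retake it and enlarge.

```bash
python3 snap.py w2; sleep 0; python3 snap.py w3; python3 - <<'E'
from h import *
import pickle
im=cv2.imread('pics/w3.png')
c=im[140:245,210:315];cv2.imwrite('pics/w3c.png',cv2.resize(cv2.convertScaleAbs(c,alpha=1.3),None,fx=5.5,fy=5.5,interpolation=cv2.INTER_CUBIC))
E
```

```text
1.8667 [0.6009 0.2221 0.3552] [-3.1390e+00 -1.0000e-03  2.4011e+00] 0.214 [0.44 0.97 0.21] 0.08562856054397228
1.9167 [0.6011 0.2223 0.3559] [-3.1400e+00 -2.0000e-04  2.4102e+00] 0.077 [-0.26 -0.21 -0.89] 0.08551269023226352
```

View pics/w3c.png

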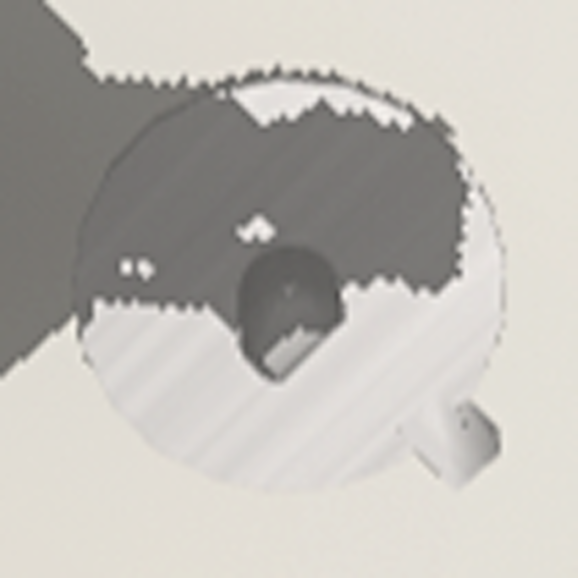

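```bash
python3 - <<'E'
from h import *
import pickle
o=pickle.load(open('pics/w3.pkl','rb'))
f=lambda a,b,z:onz('wrist',210+a/5.5-.4,140+b/5.5-.4,z,o)
L,Rr,T,B=f(75,285,.066),f(505,285,.066),f(290,68,.066),f(290,492,.066)
print(np.linalg.norm(L-Rr),np.linalg.norm(T-B),(L+Rr)/2,(T+B)/2)
c=((L+Rr)/2+(T+B)/2)/2
for ab in((478,462),(465,450)):
  t=f(*ab,.068);d=t-c;print('tab',np.hypot(*d[:2]),np.arctan2(d[1],d[0]))
d=f(345,315,.088)-f(275,382,.088);print('flat normal',np.arctan2(d[1],d[0])-np.pi/2,np.hypot(*d[:2]))
# deck front edge corners (103,200) (314,319) z=.06
a=onz('wrist',103,201,.06,o);b=onz('wrist',314,319,.06,o);d=b-a;print(a,b,np.hypot(*d[:2]),np.arctan2(d[1],d[0]))
# shaft top outline
print('top', [f(a,b,.088).round(4) for a,b in((240,290),(345,290),(290,245),(275,382))])
# predict
for z in(.066,.088): print(proj('wrist',np.array([*c[:2],z]),o))
# static views
for n,u,v in(('top',(612/400-1)*48+101,207+(200/400)*48-24),): print(onz(n,u,v,.066))
E
```

```text
0.06707918706291807 0.06932644610753276 [0.60969911 0.22364151 0.066     ] [0.61009304 0.22330446 0.066     ]
tab 0.04176763060351634 0.079195533123097
tab 0.03877370364211475 0.07956177267950595
flat normal 0.0680224389730375 0.014319906918891203
[0.52352747 0.11141079 0.06      ] [0.74688423 0.17223612 0.06      ] 0.23149074323192073 0.2658763625503071
top [array([0.5999, 0.222 , 0.088 ]), array([0.6099, 0.2331, 0.088 ]), array([0.5996, 0.2317, 0.088 ]), array([0.6137, 0.2164, 0.088 ])]
[262.32282262 191.70618585]
[263.08742833 200.07045751]
[0.60726358 0.22366854 0.066     ]
```

{"name": "jog_arm", "arguments": {"rows": [[0, 0, 0, 0, 0, 0.077], [0, 0, 0, 0, 0, 0.077], [0, 0, 0, 0, 0, 0.077], [0, 0, 0, 0, 0, 0.077], [0, 0, 0, 0, 0, 0.077], [0, 0, 0, 0, 0, 0.077], [0, 0, 0, 0, 0, 0.077], [0, 0, 0, 0, 0, 0.077], [0, 0, 0, 0, 0, 0.077], [0, 0, 0, 0, 0, 0.077], [0, 0, 0, 0, 0, 0.077], [0, 0, 0, 0, 0, 0.077], [0, 0, 0, 0, 0, 0.077], [0, 0, 0, 0, 0, 0]]}}

```text
t: 3.13
eef_pos: [0.6012, 0.2228, 0.3567]
eef_rot: [3.141, 0.0, 0.839]
contact_force: [-0.1, -0.4, 0.1]
opening: 0.0858
```

{"name": "jog_arm", "arguments": {"rows": [[-0.41, 0.26, 0, 0, 0, 0], [-0.41, 0.26, 0, 0, 0, 0], [-0.41, 0.26, 0, 0, 0, 0], [-0.41, 0.26, 0, 0, 0, 0], [-0.41, 0.26, 0, 0, 0, 0], [-0.41, 0.26, 0, 0, 0, 0], [-0.41, 0.26, 0, 0, 0, 0], [-0.41, 0.26, 0, 0, 0, 0], [-0.41, 0.26, 0, 0, 0, 0], [-0.41, 0.26, 0, 0, 0, 0], [-0.41, 0.26, 0, 0, 0, 0], [-0.41, 0.26, 0, 0, 0, 0], [-0.41, 0.26, 0, 0, 0, 0], [0, 0, 0.3, 0, 0, 0], [0, 0, 0.3, 0, 0, 0], [0, 0, 0, 0, 0, 0], [0, 0, 0, 0, 0, 0]]}}

```text
t: 4.55
eef_pos: [0.5166, -0.2753, 0.3081]
eef_rot: [-3.139, 0.0, 0.841]
contact_force: [0.2, 0.2, 0.7]
opening: 0.0856
```

```bash
python3 snap.py k1
```

```text
4.55 [ 0.5166 -0.2753  0.3081] [-3.1389e+00  1.0000e-04  8.4080e-01] 0.028 [0.19 0.18 0.71] 0.0856129155631638
```

View pics/k1.png

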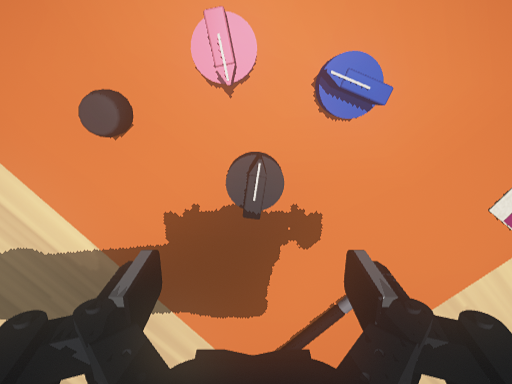

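The clamp knob is at wrist (255,182), its bar running almost straight up the image. The round knob is at (106,112), and the pink and blue decoys are above.

```bash
python3 - <<'E'
from h import *
im=cv2.imread('pics/k1.png')
c=im[140:230,210:300];cv2.imwrite('pics/k1c.png',cv2.resize(cv2.convertScaleAbs(c,alpha=1.8),None,fx=6,fy=6,interpolation=cv2.INTER_CUBIC))
E
```

```text
(no output)
```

View pics/k1c.png

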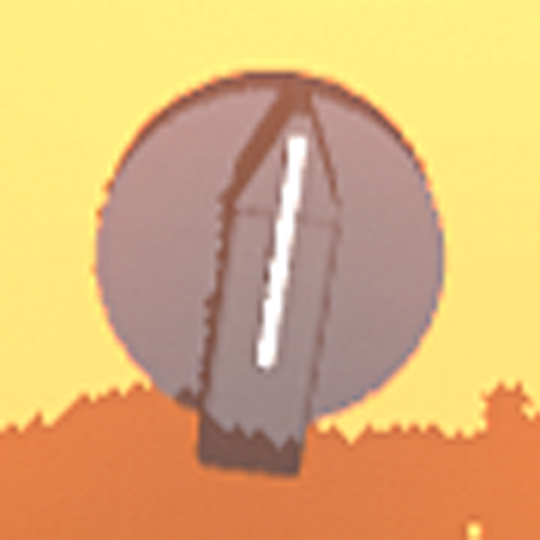

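```bash
python3 - <<'E'
from h import *
import pickle
o=pickle.load(open('pics/k1.pkl','rb'))
f=lambda a,b,z:onz('wrist',210+a/6-.4,140+b/6-.4,z,o)
L,Rr=f(97,250,.016),f(445,250,.016)
T,B=f(275,75,.016),f(265,418,.016)
print(np.linalg.norm(L-Rr),np.linalg.norm(T-B),(L+Rr)/2,(T+B)/2)
a=f(298,138,.042);b=f(265,365,.042);d=a-b;th=np.arctan2(d[1],d[0]);print('line',th,np.hypot(*d[:2]))
tip=f(300,98,.042);rear=f(250,470,.042);d=tip-rear;th2=np.arctan2(d[1],d[0]);print('bar',th2,np.hypot(*d[:2]))
u=d/np.linalg.norm(d);print('centre from bar',rear+22*u/1000,tip-27*u/1000)
print('sides', f(220,300,.042),f(330,300,.042),np.linalg.norm(f(220,300,.042)-f(330,300,.042)))
for p in (((L+Rr)/2),): print(p)
E
```

```text
0.04969708086105066 0.050851424317772606 [ 0.52030752 -0.27459993  0.016     ] [ 0.52005649 -0.27464779  0.016     ]
line 0.7050230128541753 0.030615826838457295
bar 0.7150676010480944 0.05068127443607744
centre from bar [ 0.51934213 -0.27555363  0.042     ] [ 0.52061158 -0.27445128  0.042     ]
sides [ 0.51569892 -0.26971199  0.042     ] [ 0.52633437 -0.27921803  0.042     ] 0.01426455659205213
[ 0.52030752 -0.27459993  0.016     ]
```

{"name": "jog_arm", "arguments": {"rows": [[0, 0, 0, 0, 0, 0.042], [0, 0, 0, 0, 0, 0.041], [0.038, 0.022, 0, 0, 0, 0], [0, 0, 0.3, 0, 0, 0], [0, 0, 0.3, 0, 0, 0], [0, 0, 0.2, 0, 0, 0], [0, 0, 0, 0, 0, 0], [0, 0, 0, 0, 0, 0]]}}

```text
t: 5.27
eef_pos: [0.521, -0.2746, 0.2451]
eef_rot: [-3.142, -0.0, 0.71]
contact_force: [1.1, -0.8, -0.4]
opening: 0.0852
```

```bash
python3 snap.py k2
```

```text
5.2667 [ 0.521  -0.2746  0.2451] [-3.1416e+00 -3.0000e-04  7.1000e-01] 0.025 [ 1.08 -0.83 -0.39] 0.08522995609433462
```

View pics/k2.png

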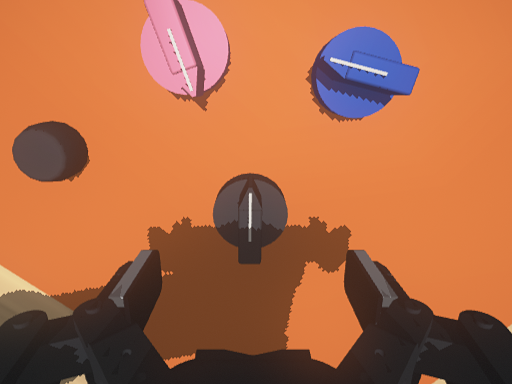

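```bash
python3 - <<'E'
from h import *
import pickle
o=pickle.load(open('pics/k2.pkl','rb'));print(o['qpos'].round(2))
f=lambda u,v,z:onz('wrist',u,v,z,o)
a=f(250,193.5,.042);b=f(249.7,240,.042);d=a-b;print('line',np.arctan2(d[1],d[0]),np.hypot(*d[:2]))
L,Rr=f(213.5,212,.016),f(287.5,212,.016);c=(L+Rr)/2;print(np.linalg.norm(L-Rr),c)
Rm=R.from_euler('xyz',o['eef_rot']).as_matrix()
print('in tool line',Rm.T@(a-o['eef_pos']),Rm.T@(b-o['eef_pos']),'c',Rm.T@(c-o['eef_pos']))
E
```

```text
[ 0.07  0.71  0.5   2.04 -0.63  0.55  0.15]
line 0.7010236013532454 0.0293347852785768
0.04965628210070467 [ 0.52062376 -0.27493438  0.016     ]
in tool line [ 2.09002383e-02 -2.31166144e-05  2.03127503e-01] [-0.00843336 -0.00028727  0.20311904] c [-5.42142665e-04  3.41003712e-05  2.29121319e-01]
```

Aligned to within 1 mm and 0.01 rad, so I'll go down and grip.

{"name": "jog_arm", "arguments": {"rows": [[0, 0, 0.22, 0, 0, 0], [0, 0, 0.22, 0, 0, 0], [0, 0, 0.2, 0, 0, 0], [0, 0, 0, 0, 0, 0], [0, 0, 0, 0, 0, 0]]}}

```text
t: 5.73
eef_pos: [0.5208, -0.2752, 0.1945]
eef_rot: [3.141, -0.0, 0.708]
contact_force: [-0.2, -0.4, 0.1]
opening: 0.0854
```

{"name": "jog_arm", "arguments": {"rows": [[0, 0, 0, 0, 0, 0], [0, 0, 0, 0, 0, 0], [0, 0, 0, 0, 0, 0], [0, 0, 0, 0, 0, 0], [0, 0, 0, 0, 0, 0], [0, 0, 0, 0, 0, 0], [0, 0, 0, 0, 0, 0], [0, 0, 0, 0, 0, 0], [0, 0, 0, 0, 0, 0], [0, 0, 0, 0, 0, 0]], "fingers": -1, "force": 60}}

```text
t: 6.57
eef_pos: [0.5206, -0.2752, 0.194]
eef_rot: [3.141, -0.0, 0.707]
contact_force: [-0.5, 0.2, 5.9]
opening: 0.013
```

{"name": "jog_arm", "arguments": {"rows": [[0, 0, -0.1, 0, 0, 0], [0, 0, -0.2, 0, 0, 0], [0, 0, -0.3, 0, 0, 0], [0, 0, -0.3, 0, 0, 0], [0, 0, -0.3, 0, 0, 0], [0, 0, -0.3, 0, 0, 0], [0, 0, -0.3, 0, 0, 0], [0, 0, 0, 0, 0, 0], [0, 0, 0, 0, 0, 0], [0, 0, 0, 0, 0, 0]]}}

```text
t: 7.4
eef_pos: [0.52, -0.2743, 0.337]
eef_rot: [-3.14, 0.0, 0.708]
contact_force: [-1.1, -1.0, -1.4]
opening: 0.0127
```

```bash
python3 snap.py k3
```

```text
7.4 [ 0.52   -0.2743  0.337 ] [-3.1401e+00  2.0000e-04  7.0760e-01] 0.018 [-1.1  -0.96 -1.37] 0.012742931892854583
```

View pics/k3.png

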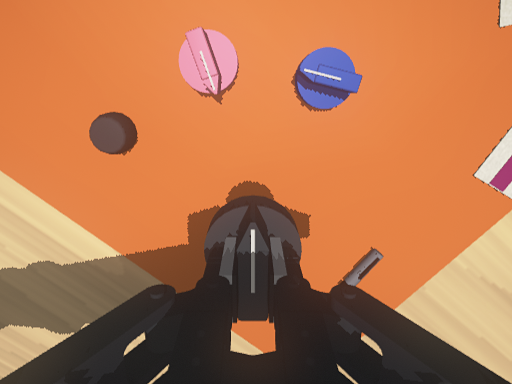

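The knob is held upright between the fingers, with the white line at u≈253 running from v 228 to 292. I'll measure it in the tool frame.

```bash
python3 - <<'E'
from h import *
import pickle
im=cv2.imread('pics/k3.png')
cv2.imwrite('pics/k3c.png',cv2.resize(cv2.convertScaleAbs(im[180:330,190:320],alpha=2),None,fx=4,fy=4,interpolation=cv2.INTER_CUBIC))
H=env.camera_info('wrist')['hand_eye'];c=env.camera_info('wrist')
def tz(u,v,z):
    d=H[:3,:3]@np.array([(u-c['cx'])/c['fx'],(v-c['cy'])/c['fy'],1]);p=H[:3,3];return (p+d*(z-p[2])/d[2]).round(4)
print(tz(253,228,.152),tz(253,292,.152)); print(tz(205,241,.178),tz(301,241,.178),tz(253,196,.178))
E
```

```text
[0.0223 0.0017 0.152 ] [-0.0088  0.0017  0.152 ]
[ 0.0034 -0.023   0.178 ] [0.0034 0.0263 0.178 ] [0.0277 0.0017 0.178 ]
```

View pics/k3c.png

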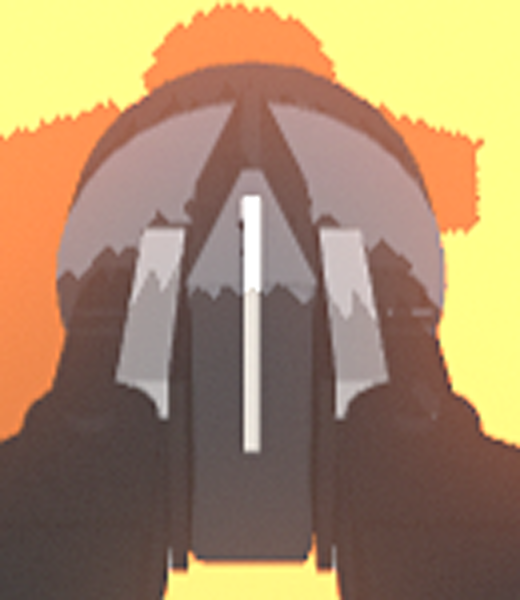

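{"name": "jog_arm", "arguments": {"rows": [[0, 0, 0, 0, 0, 0.067], [0, 0, 0, 0, 0, 0.067], [0, 0, 0, 0, 0, 0.067], [0, 0, 0, 0, 0, 0.067], [0, 0, 0, 0, 0, 0.067], [0, 0, 0, 0, 0, 0.067], [0, 0, 0, 0, 0, 0]]}}

```text
t: 8.03
eef_pos: [0.5201, -0.2743, 0.3357]
eef_rot: [-3.141, 0.004, 0.074]
contact_force: [0.2, -0.1, -0.5]
opening: 0.0126
```

{"name": "jog_arm", "arguments": {"rows": [[0.055, -0.47, 0, 0, 0, 0], [0.055, -0.47, 0, 0, 0, 0], [0.055, -0.47, 0, 0, 0, 0], [0.055, -0.47, 0, 0, 0, 0], [0.055, -0.47, 0, 0, 0, 0], [0.055, -0.47, 0, 0, 0, 0], [0.055, -0.47, 0, 0, 0, 0], [0.055, -0.47, 0, 0, 0, 0], [0.055, -0.47, 0, 0, 0, 0], [0.055, -0.47, 0, 0, 0, 0], [0.055, -0.47, 0, 0, 0, 0], [0.055, -0.47, 0, 0, 0, 0], [0.055, -0.47, 0, 0, 0, 0], [0, 0, 0, 0, 0, 0], [0, 0, 0, 0, 0, 0], [0, 0, 0, 0, 0, 0]]}}

```text
t: 9.37
eef_pos: [0.54, 0.2164, 0.3367]
eef_rot: [3.14, 0.001, 0.078]
contact_force: [-0.3, -1.5, 0.0]
opening: 0.0128
```

```bash
python3 snap.py s1; python3 -c "
from h import *
print(env.observe()['qpos'].round(2))"
```

```text
9.3667 [0.54   0.2164 0.3367] [3.1401e+00 1.5000e-03 7.7600e-02] 0.028 [-0.3  -1.51  0.04] 0.01276791402754564
[-1.05  0.67  0.89  2.02 -0.73  0.81 -1.22]
```

View pics/s1.png

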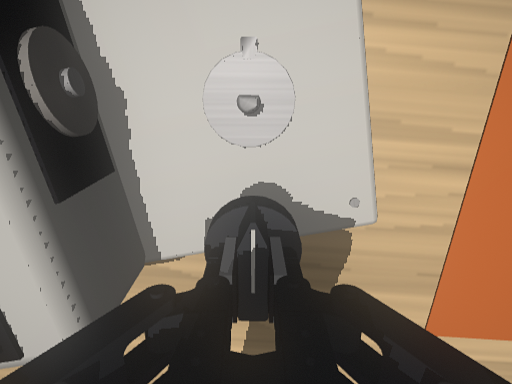

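The shaft is now in clear view at (249,103), with the tab up at (248,44) and the collar spanning u 203–295. The held knob is below it at u≈253.

```bash
python3 - <<'E'
from h import *
im=cv2.imread('pics/s1.png')
cv2.imwrite('pics/s1c.png',cv2.resize(im[30:155,190:310],None,fx=4.8,fy=4.8,interpolation=cv2.INTER_CUBIC))
E
```

```text
(no output)
```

View pics/s1c.png

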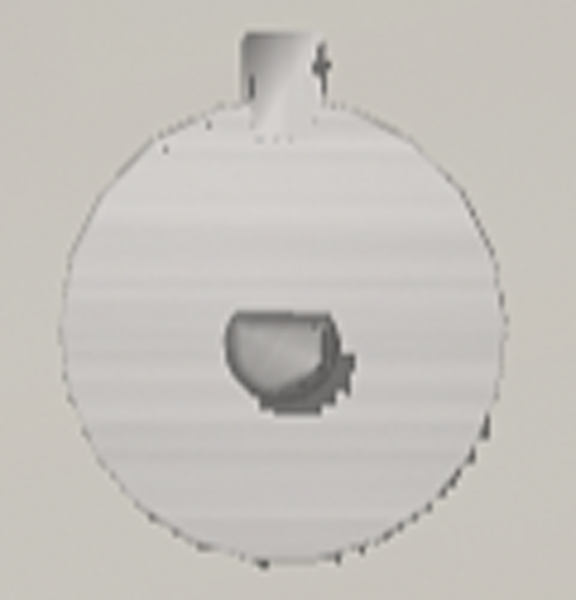

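```bash
python3 - <<'E'
from h import *
H=env.camera_info('wrist')['hand_eye'];c=env.camera_info('wrist')
def tz(a,b,z):
    u=190+a/4.8-.4;v=30+b/4.8-.4
    d=H[:3,:3]@np.array([(u-c['cx'])/c['fx'],(v-c['cy'])/c['fy'],1]);p=H[:3,3];return (p+d*(z-p[2])/d[2])
zc=.3367-.066;zt=.3367-.088
L,r,T,B=tz(62,331,zc),tz(506,331,zc),tz(284,100,zc),tz(284,563,zc)
print(L,r,T,B,(L+r)/2,(T+B)/2)
C=np.array([(T+B)[0]/2,(L+r)[1]/2])
t=tz(281,45,zc);print('tab',t,np.arctan2(t[1]-C[1],t[0]-C[0]))
a=tz(237,313,zt);b=tz(330,314,zt);print('flat',a,b,'len',b[1]-a[1])
print('shaft l r bot',tz(227,345,zt),tz(337,345,zt),tz(284,395,zt))
print('proj centre shaft vs')
E
```

```text
[ 0.07266835 -0.03468252  0.2707    ] [0.07264266 0.0325722  0.2707    ] [ 0.10480018 -0.0009237   0.2707    ] [ 0.03737782 -0.00119674  0.2707    ] [ 0.0726555  -0.00105516  0.2707    ] [ 0.071089   -0.00106022  0.2707    ]
tab [ 0.11205665 -0.00132515  0.2707    ] -0.006590186527260291
flat [ 0.07549017 -0.00722807  0.2487    ] [0.07535415 0.00552487 0.2487    ] len 0.012752940466487953
shaft l r bot [ 0.07127016 -0.0086644   0.2487    ] [0.07126439 0.00651156 0.2487    ] [ 0.06456782 -0.00082755  0.2487    ]
proj centre shaft vs
```

```bash
python3 - <<'E'
from h import *
H=env.camera_info('wrist')['hand_eye'];c=env.camera_info('wrist')
def tz(u,v,z):
    d=H[:3,:3]@np.array([(u-c['cx'])/c['fx'],(v-c['cy'])/c['fy'],1]);p=H[:3,3];return (p+d*(z-p[2])/d[2]).round(4)
for im,bri in(('k3',1),('s1',1)):
    print(tz(253,195.5,.194),tz(253,204.2,.178), 'tip',tz(252.5,222,.152),'rear',tz(253,319,.152),'L/R bar',tz(237,280,.152),tz(268.5,280,.152),'skirt LR',tz(204.5,246,.178),tz(301,246,.178))
    break
E
```

```text
[0.0238 0.002  0.194 ] [0.0245 0.0019 0.178 ] tip [0.0261 0.0017 0.152 ] rear [-0.0223  0.0019  0.152 ] L/R bar [-0.0016 -0.0051  0.152 ] [-0.0016  0.0087  0.152 ] skirt LR [ 0.0016 -0.0231  0.178 ] [0.0016 0.0267 0.178 ]
```

{"name": "jog_arm", "arguments": {"rows": [[0.3, -0.012, 0, 0, 0, 0], [0.3, -0.012, 0, 0, 0, 0], [0.301, -0.011, 0, 0, 0, 0], [0, 0, 0.25, 0, 0, 0], [0, 0, 0.25, 0, 0, 0], [0, 0, 0, 0, 0, 0], [0, 0, 0, 0, 0, 0], [0, 0, 0, 0, 0, 0]]}}

```text
t: 10.08
eef_pos: [0.6123, 0.2234, 0.2983]
eef_rot: [3.141, -0.001, 0.074]
contact_force: [0.5, 0.2, -0.7]
opening: 0.0127
```

```bash
python3 - <<'E'
from h import *
o=env.observe();print(o['eef_pos'].round(4),o['eef_rot'].round(4))
Rm=R.from_euler('xyz',[3.1401,.0015,.0776]).as_matrix()
print('want',(np.array([.54,.2164,.3367])+Rm@np.array([.0721,-.0028,0])).round(4))
s=env.read_camera('scene');t=env.read_camera('top')
a=cv2.resize(s[80:180,255:365],(440,400),interpolation=cv2.INTER_CUBIC);b=cv2.resize(t[160:260,75:165],(360,400),interpolation=cv2.INTER_CUBIC)
cv2.imwrite('pics/p1.png',np.hstack([a,b]))
E
```

```text
[0.6123 0.2234 0.2983] [ 3.1412e+00 -6.0000e-04  7.3700e-02]
want [0.6117 0.2248 0.3366]
```

View pics/p1.png

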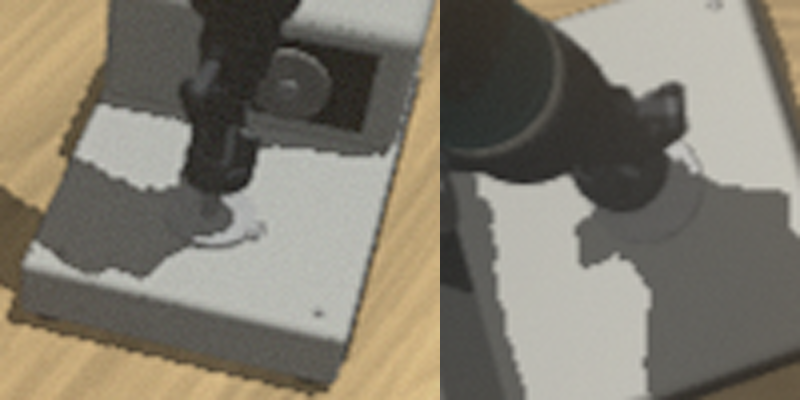

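```bash
python3 snap.py p2;python3 snap.py p3; python3 snap.py p4
```

```text
10.1833 [0.6124 0.2242 0.2989] [-3.1414e+00 -1.9000e-03  7.4800e-02] 0.001 [ 0.34 -0.6  -0.  ] 0.012335201127894522
10.2333 [0.6124 0.2246 0.2988] [-3.1412e+00 -1.9000e-03  7.5300e-02] 0.003 [ 0.16 -1.22 -0.31] 0.012458259985158811
10.2833 [0.6123 0.2248 0.2987] [-3.1411e+00 -1.7000e-03  7.5600e-02] 0.004 [ 0.57  1.01 -1.29] 0.012480504428472606
```

View pics/p4.png

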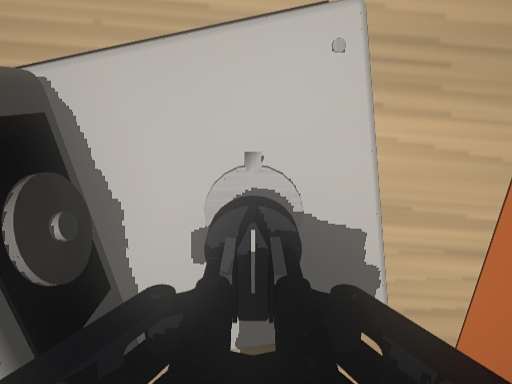

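```bash
python3 - <<'E'
from h import *
H=env.camera_info('wrist')['hand_eye'];c=env.camera_info('wrist')
def tz(u,v,z):
    d=H[:3,:3]@np.array([(u-c['cx'])/c['fx'],(v-c['cy'])/c['fy'],1]);p=H[:3,3];return (p+d*(z-p[2])/d[2]).round(4)
im=cv2.imread('pics/p4.png')
cv2.imwrite('pics/p4c.png',cv2.resize(cv2.convertScaleAbs(im[140:240,190:320],alpha=1.3),None,fx=5,fy=5,interpolation=cv2.INTER_CUBIC))
print(tz(253,165,.2327),tz(204,212,.2327),tz(302,212,.2327))
E
```

```text
[0.0319 0.002  0.2327] [-0.0009 -0.0315  0.2327] [-0.0009  0.0355  0.2327]
```

View pics/p4c.png

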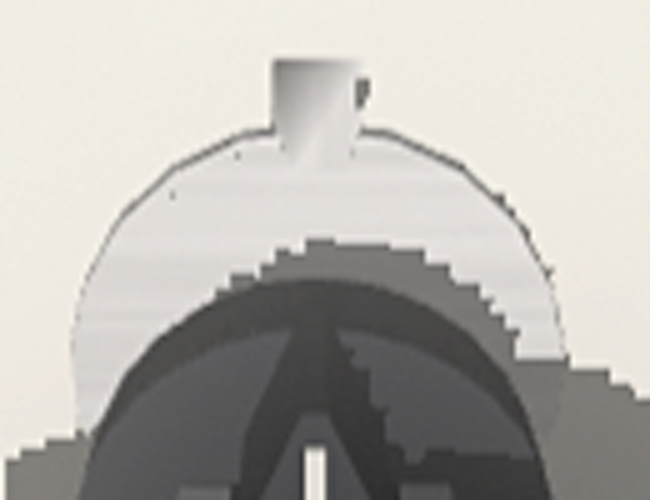

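{"name": "jog_arm", "arguments": {"rows": [[-0.01, 0, 0.06, 0, 0, 0], [0, 0, 0.06, 0, 0, 0], [0, 0, 0.06, 0, 0, 0], [0, 0, 0, 0, 0, 0], [0, 0, 0, 0, 0, 0]]}}

```text
t: 10.75
eef_pos: [0.611, 0.225, 0.2824]
eef_rot: [3.141, 0.001, 0.076]
contact_force: [0.4, -0.9, 0.3]
opening: 0.0129
```

{"name": "jog_arm", "arguments": {"rows": [[0, 0, 0.02, 0, 0, 0], [0, 0, 0.02, 0, 0, 0], [0, 0, 0.02, 0, 0, 0], [0, 0, 0, 0, 0, 0], [0, 0, 0, 0, 0, 0]]}}

```text
t: 11.17
eef_pos: [0.6112, 0.225, 0.2782]
eef_rot: [3.142, 0.0, 0.076]
contact_force: [0.6, -0.1, -0.9]
opening: 0.0132
```

{"name": "jog_arm", "arguments": {"rows": [[0, 0, 0.02, 0, 0, 0], [0, 0, 0.02, 0, 0, 0], [0, 0, 0.02, 0, 0, 0], [0, 0, 0, 0, 0, 0], [0, 0, 0, 0, 0, 0]]}}

```text
t: 11.58
eef_pos: [0.6112, 0.225, 0.2733]
eef_rot: [3.141, 0.0, 0.076]
contact_force: [-0.6, -0.2, 0.2]
opening: 0.0128
```

{"name": "jog_arm", "arguments": {"rows": [[0, 0, 0.02, 0, 0, 0], [0, 0, 0.02, 0, 0, 0], [0, 0, 0, 0, 0, 0], [0, 0, 0, 0, 0, 0]]}}

```text
t: 11.92
eef_pos: [0.6112, 0.225, 0.2702]
eef_rot: [3.142, 0.0, 0.076]
contact_force: [-0.1, 0.4, -0.3]
opening: 0.0129
```

{"name": "jog_arm", "arguments": {"rows": [[0, 0, 0.02, 0, 0, 0], [0, 0, 0.015, 0, 0, 0], [0, 0, 0, 0, 0, 0], [0, 0, 0, 0, 0, 0], [0, 0, 0, 0, 0, 0]]}}

```text
t: 12.33
eef_pos: [0.6113, 0.2249, 0.2675]
eef_rot: [3.142, -0.0, 0.076]
contact_force: [-0.5, -1.0, -0.3]
opening: 0.0126
```

{"name": "jog_arm", "arguments": {"rows": [[0, 0, 0.015, 0, 0, 0], [0, 0, 0.015, 0, 0, 0], [0, 0, 0, 0, 0, 0], [0, 0, 0, 0, 0, 0], [0, 0, 0, 0, 0, 0]]}}

```text
t: 12.75
eef_pos: [0.6114, 0.2249, 0.2655]
eef_rot: [-3.141, -0.0, 0.076]
contact_force: [-1.3, -0.3, 3.6]
opening: 0.0128
```

{"name": "jog_arm", "arguments": {"rows": [[0, 0, 0.015, 0, 0, 0], [0, 0, 0.015, 0, 0, 0], [0, 0, 0.015, 0, 0, 0], [0, 0, 0, 0, 0, 0], [0, 0, 0, 0, 0, 0], [0, 0, 0, 0, 0, 0]]}}

```text
t: 13.25
eef_pos: [0.6114, 0.2249, 0.2621]
eef_rot: [-3.141, -0.0, 0.076]
contact_force: [-2.2, -0.5, 6.9]
opening: 0.0126
```

{"name": "jog_arm", "arguments": {"rows": [[0, 0, 0.015, 0, 0, 0], [0, 0, 0.015, 0, 0, 0], [0, 0, 0, 0, 0, 0], [0, 0, 0, 0, 0, 0], [0, 0, 0, 0, 0, 0]]}}

```text
t: 13.67
eef_pos: [0.6115, 0.2248, 0.26]
eef_rot: [-3.141, -0.0, 0.076]
contact_force: [-2.8, 1.1, 8.8]
opening: 0.013
```

{"name": "jog_arm", "arguments": {"rows": [[0, 0, 0.015, 0, 0, 0], [0, 0, 0.015, 0, 0, 0], [0, 0, 0, 0, 0, 0], [0, 0, 0, 0, 0, 0], [0, 0, 0, 0, 0, 0]]}}

```text
t: 14.08
eef_pos: [0.6116, 0.2245, 0.2597]
eef_rot: [-3.139, -0.0, 0.076]
contact_force: [-6.2, 1.7, 21.3]
opening: 0.0132
```

```bash
python3 snap.py f1
```

```text
14.0833 [0.6116 0.2245 0.2597] [-3.1389e+00 -2.0000e-04  7.5500e-02] 0.001 [-6.17  1.68 21.33] 0.013183390827657435
```

View pics/f1.png

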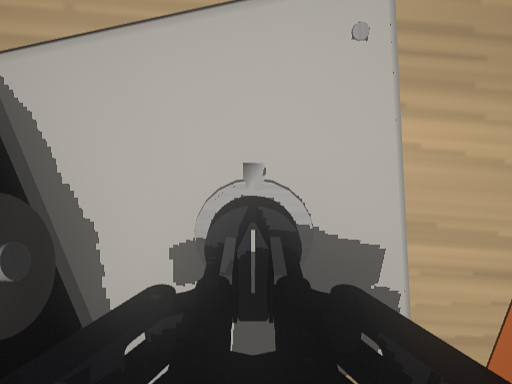

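The hard stop is clear: 5.8 mm of spring travel at about 1 N/mm, then a jump to 21 N. I'll hold for a moment, then check that everything is steady and the bystanders haven't moved.

{"name": "jog_arm", "arguments": {"rows": [[0, 0, 0, 0, 0, 0], [0, 0, 0, 0, 0, 0], [0, 0, 0, 0, 0, 0], [0, 0, 0, 0, 0, 0], [0, 0, 0, 0, 0, 0], [0, 0, 0, 0, 0, 0], [0, 0, 0, 0, 0, 0], [0, 0, 0, 0, 0, 0]]}}

```text
t: 14.8
eef_pos: [0.6116, 0.2245, 0.2597]
eef_rot: [-3.139, -0.0, 0.076]
contact_force: [-5.9, 0.6, 20.7]
opening: 0.0127
```

```bash
python3 - <<'E'
from h import *
o=env.observe();print(o['eef_pos'].round(4),o['eef_rot'].round(4),o['contact_force'].round(1),o['opening'])
s=env.read_camera('scene');t=env.read_camera('top')
a=cv2.resize(s[80:180,255:365],(440,400),interpolation=cv2.INTER_CUBIC);b=cv2.resize(t[80:310,210:440],(400,400),interpolation=cv2.INTER_CUBIC)
cv2.imwrite('pics/f2.png',np.hstack([a[:, :400],b]))
d=cv2.absdiff(t,cv2.imread('pics/top0.png')).max(2)[90:305,215:430];ys,xs=np.where(d>60);print('changed mat px',len(xs),xs.mean()+215 if len(xs) else 0,ys.mean()+90 if len(xs) else 0,np.ptp(xs),np.ptp(ys))
E
```

```text
[0.6116 0.2245 0.2597] [-3.1389e+00 -3.0000e-04  7.5500e-02] [-5.9  0.6 20.7] 0.012721880123303934
changed mat px 373 335.8981233243968 230.32975871313673 20 21
```

View pics/f2.png

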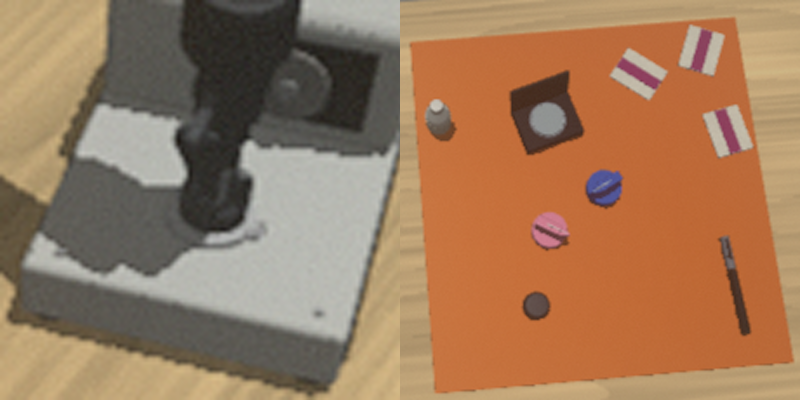

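The scene crop shows the knob seated on the collar. On the mat, the only change is the spot the knob left, at top (336,230).

```bash
python3 -c "
from plant import env
print(env.sign_off())"
```

```text
the job is handed in; nothing more can be done
None
```

I gripped the dark grey knob across its bar and lifted it. I then lined up its point with the collar tab, slid it onto the D-shaft and pressed it to the stop. I handed in at about 15 s with the fingers still gripping and pressing.

**Last checks that agree:**
- **Fit:** the knob slid about 14 mm down the shaft with no noticeable force.
- **Press:** the spring took up at about 4 N, and 5.8 mm further down the force jumped to a steady 21 N, which I read as the 6 mm stop.
- **Alignment:** the tool was within about 0.01 rad of the measured tab and flat direction, and the knob had not visibly moved in the grip.
- **Bystanders:** the before and after top views of the mat differ only where the knob used to stand.

**Checks that disagree:**
- **Height:** the tool ended about 2 mm lower than I calculated from the grasp height. The first spring contact was low by about the same amount, so it looks like a constant height offset rather than a bad seat. I could not measure the seat directly.
- **Side load:** about 6 N of sideways force stayed on the knob while it was pressed. I left it, as the fit looked good.
- **Sideways offset:** the knob sat about 1.8 mm off the tool axis in the wrist view. I allowed for this by aligning the knob to the shaft in that same camera.

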